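# Shut off the air at the optics bench

## Robot

A 6-joint arm with a two-finger parallel gripper is mounted at the origin on the work surface. World frame = base frame: x ahead of the robot, y to its left, z up, the work surface at z = 0. Lengths are in mm, angles in rad, forces in N, time in s.
With the tool pointing down it reaches from about 400 to 925 mm from the base axis. Payload 12.5 kg.
Tool frame: the origin (TCP) lies at the centre of the arm's flange, where the gripper is bolted on; the fingertips stand 190 mm ahead of it and the grasp point (between the pads) lies 171 mm ahead of it; z points along the fingers, y is the line along which they close (so a half turn about z gives the same grasp; the last joint's range is limited). The gripper opens to 95 mm and grips with 3 to 60 N. Pads are 20 mm wide; open, the fingers measure 119 mm over their backs; the gripper's body (75 mm by 180 mm) begins 59 mm behind the grasp point.
Start: joints at [-1.28, 0.491, 1.559, -0, 1.092, -0.106], TCP at [241.562, -576.431, 404.761] pointing down, gripper open.
Joint ranges: [-3.1, 3.1], [-0.84, 2.19], [0.05, 2.79], [-1.13, 4.28], [0.06, 2.93], [-2.69, 2.69]. Speed limits (rad/s): [2.22, 2.22, 2.79, 3.14, 3.14, 3.14].

## Interface

Orientations are given as [roll, pitch, yaw] about the fixed x, y, z axes, in that order (R = Rz(yaw) Ry(pitch) Rx(roll)).
In Python, from cell import env, read_camera, search_frame, cut_out gives the robot as it stands. The module is installed in compiled form; this text tells all that it offers.
- The arm moves only by the tool move_arm, never from a script. Its argument "commands" is a list of rows, each a list of 3 entries, a list of its own where there are three numbers: the shift along the world's x, y, z normalised to -1 to 1, where 1 is 0.03 m, then the turn about the world's z normalised to -1 to 1, where 1 is 0.08 rad, then the opening, from -1 (shut) to 1 (fully open), so that 0 is half open. A call has 1 to 20 rows; each row shifts and turns the commanded pose from where the row before left it; what a row does not reach is not made up. A row lasts 1/12 s, in which the tool goes at most 41.7 mm and 7.16 degrees, less where a joint would pass 70% of its speed; a pose out of reach is approached as far as the arm can. A call with a number of a shift or a turn outside -1 to 1 is refused whole. A call with a gripper value outside its range is refused whole. The fingers move at their own pace and stop on an object; the grip force is fixed at half the most. Time passes only in rows, so rows that do not move let the fingers close. It gives the time, the measured TCP pose, the force, the opening and the grip force at its end, in the units of the state.
- env.state(): the state, without advancing time (a new reading comes with each control period).
- read_camera(name): name is "side" or "top" or "wrist"; returns a dict with "image" (400x640x3 uint8, red, green, blue), "fx", "fy", "cx", "cy" (pixels), "rvec" (rotation vector, rad) and "tvec" (3), from world to camera coordinates, as OpenCV has them. Camera axes: x right, y down, z forward; pixel columns grow to the right and rows downward; lengths in mm; the calibration is good to about 2 mm. The wrist camera is an equidistant fisheye: a pixel r from the principal point sees the ray r / f radians off the axis. A picture is of the moment at which its call begins. There is no depth.
- env.job_done(): hands the job in; it is judged then, once.
Trained networks look in a picture, given as the dict that the camera call returned (one of the last four; its "shot" number tells which), for a name from the list of things; names that differ only in an ending like _2 or _b are one class to them, and where a whole thing is asked for, a point or a joint stands for the part that bears it (a point fixed in the world has none). Each returns a list of dicts, best first, with "confidence" (0 to 1); they miss things now and then, are a little off and sometimes report something else, mostly with a low value. They report only what shows in the picture. A call takes as long as a camera call.
- search_frame(thing, picture): "at" ([column, row] in pixels, amid what is visible of it).
- cut_out(thing, picture): "region" (400x640 bool, what is visible of it) and "at" ([column, row] in pixels, amid what is visible of it).
The state is a dict: "t": time; "joints": joint angles; "qvel": joint speeds; "tau": joint torques, N m; "eef_pos": TCP position; "tcp_rot": TCP orientation; "ft_force": force on the tool from outside, world axes, zero at the start; "moment": the same for the moment, N m; "opening": opening from 0.0 (shut) to 1.0 (fully open); "grip_force": force on a finger pad.
Only numpy, scipy, OpenCV 4.12 (cv2) and the standard library are available. Lean on these libraries where they do the work, as an engineer would, in place of code of your own. Each camera call takes 0.05 s, during which the arm holds its last target. There are 200 camera calls.

## Task

Shut off the red air valve in the service box on the bench: slide the box's cover by its bar all the way to the side away from the red-sleeved pipe, so that the red lever is laid bare, then push that lever with the fingertips right round to its stop, across its valve body, and move clear. Leave the cover slid aside, the grey valve's lever where it is, and do not lift or shift the lens, blower, screwdriver or ring lying around.

Things in the scene. Friction and masses are not known exactly. Their poses are not given: they have to be found in the camera images.
- box: Long low teal-grey air service box fixed on the bench, 170 x 420 mm in plan, walls 5 mm thick and 66 mm high, open on top. Origin: centre of its underside on the bench; its y axis runs along its length, x across it (away from the robot at yaw 0), z up. It holds two valve bays, centred at y = +60 and y = -60 mm; which bay has the red valve varies.
- cover (a joint): Slide of the box's flat aluminium cover along the box's y axis (m): 0 = centred, hiding both levers; +0.105 and -0.105 = its end stops, where it leaves the bay on the opposite side open. Starts within 0.01 of 0. Needs 2 to 5 N and stays where it is left. The plate is 170 mm (x) x 216 mm (y) x 6 mm, its upper face 72 mm above the bench, and cannot be lifted off.
- cover_bar (a point): Centre of the black upright bar on top of the cover, in the middle of the plate: 80 mm long across the box (x), 12 mm thick (y), 24 mm high, from 72 to 96 mm above the bench; this point is 84 mm above the bench. Push on its flat sides to slide the cover.
- red_valve: The red ball valve: brass body inside the box, its lever red; its pipe leaves through the box's far (+x) wall with a red sleeve (29 mm thick, 36 mm long, always in sight outside the box at x 90 to 126 mm, y +15 mm from this origin), in the same half of the box as the valve. Origin: centre of its bay, on the bench under it, axes parallel to the box's. The lever's pivot lies at x -15, y -30 mm from it.
- red_lever (a joint): Turn of the red lever (rad) about its upright pivot: 0 = fully open, the lever pointing along the box's +y axis, in line with the brass valve body; grows as the free end swings clockwise seen from above, away from the robot; 1.571 = shut against its stop, the lever pointing along the box's +x axis, across the valve body. Starts between 0 and 0.2. About 0.12 N m of friction; stays where it is left.
- red_pivot (a point): Pivot axis of the red lever, at half the lever's height, 43 mm above the bench.
- red_tip (a point): Free end of the red lever, half-way up the blade, 60 mm from the pivot. The blade is upright, 12 mm thick, from the pivot (hub 22 mm across) to 62 mm out; its underside is 30 mm and its top 56 mm above the bench (10 mm under the cover).
- grey_valve: The grey ball valve: brass body inside the box, its lever grey; its pipe leaves through the box's far (+x) wall with a grey sleeve (29 mm thick, 36 mm long, always in sight outside the box at x 90 to 126 mm, y +15 mm from this origin), in the same half of the box as the valve. Origin: centre of its bay, on the bench under it, axes parallel to the box's. The lever's pivot lies at x -15, y -30 mm from it.
- grey_lever (a joint): Turn of the grey lever (rad) about its upright pivot: 0 = fully open, the lever pointing along the box's +y axis, in line with the brass valve body; grows as the free end swings clockwise seen from above, away from the robot; 1.571 = shut against its stop, the lever pointing along the box's +x axis, across the valve body. Starts between 0 and 0.2. About 0.12 N m of friction; stays where it is left.
- grey_tip (a point): Free end of the grey lever, half-way up the blade, 60 mm from the pivot. The blade is upright, 12 mm thick, from the pivot (hub 22 mm across) to 62 mm out; its underside is 30 mm and its top 56 mm above the bench (10 mm under the cover).
- lens_mid (a point): Loose camera lens standing upright beside the box's +y end, black with a steel ring, 72 mm across, 103 mm high; point on its axis, 50 mm up.
- blower_mid (a point): Loose black rubber dust blower lying behind the box, bulb 56 mm thick, 140 mm long with its red nozzle; point at the bulb's centre, 29 mm up.
- driver: Loose screwdriver lying beside the box's -y end; origin at its underside.
- filter_ring: Loose dark steel filter ring, 54 mm across, 8 mm high, flat on the bench behind the box; origin at the centre of its underside.

How it is judged (in metres and radians):
On the way, in this order (a step that is already met when the one before it is completed fails the run):
1. the cover is slid aside from the red valve while its lever is still open (horizontal distance between cover_bar and red_valve above 0.145 m and value of joint red_lever below 0.6 rad), for 0.2 s.
2. the red lever is pushed shut (value of joint red_lever above 1.45 rad), for 0.2 s.
At the end, for the whole second after the job is handed in: The red lever is turned to at least 1.45 rad (stop at 1.571) and at rest; the cover still lies aside (its bar at least 145 mm horizontally from the centre of the red bay, 165 mm at its stop); the grey lever's end is within 12 mm and every loose thing within 20 mm of where it started (horizontal distance between cover_bar and red_valve above 0.145 m and value of joint red_lever above 1.45 rad and distance of grey_tip from where it was at the start of the episode below 0.012 m and distance of each of lens_mid, blower_mid, driver, filter_ring from where it was at the start of the episode below 0.02 m and velocity of joint red_lever below 0.05 rad/s); the robot touches nothing.
It fails at once if the grey lever was turned (distance of grey_tip from where it was at the start of the episode above 0.012 m).
It fails at once if a loose thing beside the box was lifted, carried or shifted (distance of any of lens_mid, blower_mid, driver, filter_ring from where it was at the start of the episode above 0.02 m).
It also fails if it takes over 48 s, if anything falls off the work surface, if the arm or the gripper's body presses on something with over 40 N, if the wrist force passes 120 N, or if a joint passes its speed limit or range.

## Working session

There is one attempt and no reset: what is moved stays moved. The work goes in short steps, Python scripts to look and compute and a tool call to move; the robot and the scene stay as the last step left them, time stands still between calls to the robot, and variables do not carry over. Pictures are saved under pics/ and viewed, at most 10 in all, crops included, and the job is handed in when it is done.

Besides the shell and the picture viewer there is one more tool, called after "Request:" by a JSON object that holds its "name" and its "arguments", one argument or row to a line. move_arm: Moves the arm, as the interface text tells. Its arguments: {"type":"object","properties":{"commands":{"type":"array","items":{"type":"array"}}},"required":["commands"]}

```bash
mkdir -p pics; cat > h.py <<'E'
import numpy as np, cv2
from cell import env, read_camera, search_frame, cut_out
def unproj(p,uv,z):
    R=cv2.Rodrigues(np.array(p["rvec"],float))[0]; t=np.array(p["tvec"],float).ravel()
    d=R.T@np.array([(uv[0]-p["cx"])/p["fx"],(uv[1]-p["cy"])/p["fy"],1]); c=-R.T@t
    return c+d*(z-c[2])/d[2]
def proj(p,X):
    R=cv2.Rodrigues(np.array(p["rvec"],float))[0]; q=R@np.array(X,float)+np.array(p["tvec"],float).ravel()
    return [p["fx"]*q[0]/q[2]+p["cx"],p["fy"]*q[1]/q[2]+p["cy"]]
E
python3 - <<'E'
from h import *
hs=dict(box=66,cover=72,cover_bar=96,red_valve=35,grey_valve=35,lens_mid=100,blower_mid=29,driver=10,filter_ring=8,red_lever=56)
for n in("top","side"):
    p=read_camera(n); cv2.imwrite(f"pics/{n}0.png",p["image"][:,:,::-1])
    for k,z in hs.items():
        r=search_frame(k,p)[:2]
        print(n,k,[(np.round(a["at"]),round(a["confidence"],2),np.round(unproj(p,a["at"],z)[:2])) for a in r])
print(env.state())
E
```

```text
top box [(array([320., 234.]), 0.69, array([523.,  33.]))]
top cover [(array([323., 234.]), 0.63, array([524.,  24.]))]
top cover_bar [(array([323., 234.]), 0.81, array([523.,  25.]))]
top red_valve [(array([348., 199.]), 0.5, array([620., -42.]))]
top grey_valve [(array([203., 212.]), 0.66, array([579., 348.]))]
top lens_mid [(array([202., 213.]), 0.88, array([574., 337.]))]
top blower_mid [(array([326., 161.]), 0.6, array([723.,  17.]))]
top driver [(array([424., 274.]), 0.93, array([ 418., -252.]))]
top filter_ring []
top red_lever []
side box [(array([278., 239.]), 0.89, array([511., -43.])), (array([279., 138.]), 0.47, array([572., 347.]))]
side cover [(array([278., 220.]), 0.96, array([520.,   7.]))]
side cover_bar [(array([275., 221.]), 0.58, array([512., -17.]))]
side red_valve [(array([321., 246.]), 0.61, array([602., -58.]))]
side grey_valve [(array([328., 208.]), 0.65, array([648.,  60.]))]
side lens_mid [(array([282., 140.]), 0.82, array([575., 283.]))]
side blower_mid [(array([365., 219.]), 0.95, array([726.,   7.]))]
side driver [(array([245., 350.]), 0.57, array([ 415., -251.]))]
side filter_ring [(array([342., 309.]), 0.67, array([ 612., -208.])), (array([271., 254.]), 0.39, array([492., -32.]))]
side red_lever []
{'t': 1.1, 'joints': array([-1.27959649e+00,  4.90858522e-01,  1.55889620e+00, -1.07920442e-05,
        1.09170373e+00, -1.05593108e-01]), 'qvel': array([ 0.00112595, -0.00199916,  0.00034736,  0.00059619,  0.00111557,
        0.00127296]), 'tau': array([-6.33480231e-04, -6.12488151e+01, -2.58440065e+01,  6.93400553e-02,
        4.45260631e-02, -9.07581551e-06]), 'eef_pos': array([ 241.56096035, -576.42297689,  404.7880329 ]), 'tcp_rot': array([3.14146020e+00, 2.36692376e-05, 3.96797918e-01]), 'ft_force': array([-0.38144914,  0.1286233 ,  0.4779645 ]), 'moment': array([ 0.07606228,  0.01989917, -0.03189647]), 'grip_force': 0.0, 'opening': 0.9986717481208438}
```

View pics/top0.png

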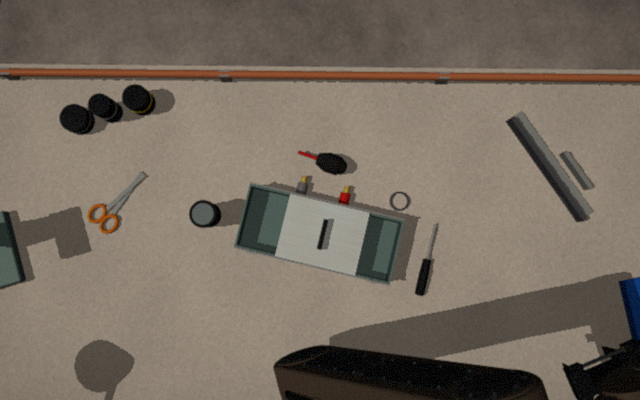

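View pics/side0.png

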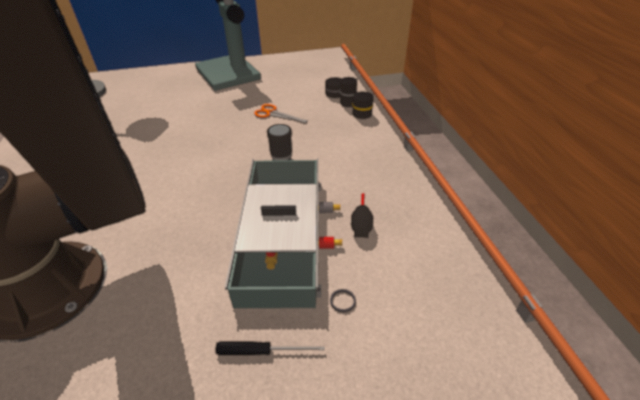

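The top view shows the box with rim corners near (252,184), (405,218), (388,283), (237,247). The bar is at (325,234), and the red sleeve at (345,196) is in the -y half (right). The cover must therefore slide toward +y, to the left in this view. The side view agrees: red sleeve at (327,242), bar at (279,210).

```bash
python3 - <<'E'
from h import *
p=read_camera("top")
for k,z in(("box",66),("cover",72),("cover_bar",96),("red_valve",35),("lens_mid",103)):
    r=cut_out(k,p)
    if not r: print(k,None);continue
    m=r[0]["region"].astype(np.uint8)
    ys,xs=np.nonzero(m)
    W=np.array([unproj(p,u,z)[:2] for u in zip(xs,ys)],np.float32)
    (c,s,a)=cv2.minAreaRect(W); print(k,len(xs),np.round(c,1),np.round(s,1),round(a,2),W.mean(0),np.round(cv2.boxPoints((c,s,a)).ravel()))
cs=[unproj(p,u,66)[:2] for u in((252,184),(405,218),(388,283),(237,247))]
print(np.round(cs),np.mean(cs,0))
p["image"]
cv2.imwrite("pics/c.png",cv2.resize(p["image"][165:300,190:450,::-1],None,fx=3,fy=3,interpolation=cv2.INTER_CUBIC))
E
```

```text
box 10992 [524.   36.7] [423.  185.7] 77.02 [524.5648   36.55763] [ 386. -148.  567. -190.  662.  222.  481.  264.]
cover 5224 [523.5  27.5] [218.6 170.6] 76.2 [523.59406   27.528822] [415. -58. 580. -99. 632. 113. 467. 154.]
cover_bar 5389 [523.   27.5] [213.8 168.6] 77.49 [522.79175  27.77125] [418. -59. 582. -95. 628. 114. 464. 150.]
red_valve 394 [ 449.3 -252.8] [ 27.1 176.6] 75.62 [ 417.98914 -244.7244 ] [ 360. -244.  531. -288.  538. -262.  367. -218.]
lens_mid 714 [573.3 329.5] [69.3 79.9] 0.58 [571.5251 330.434 ] [538. 369. 539. 289. 608. 290. 608. 370.]
[[ 655.  214.]
 [ 568. -191.]
 [ 398. -147.]
 [ 488.  250.]] [527.21538559  31.49523586]
```

View pics/c.png

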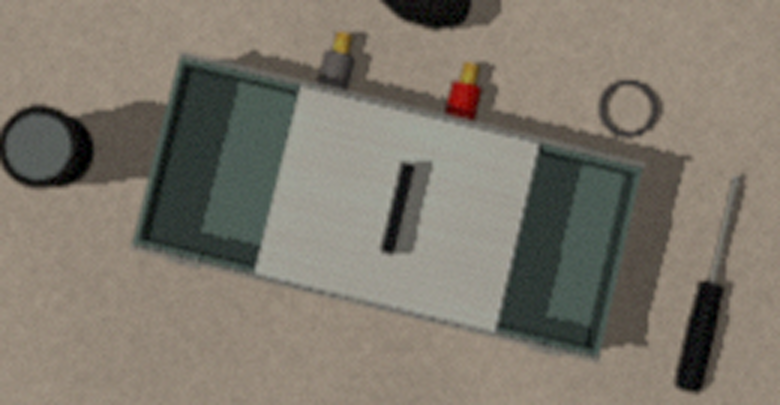

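Request:
{"name": "move_arm", "arguments": {
  "commands": [
    [[0.457, 0.95, 0], -0.388, -1],
    [[0.457, 0.95, 0], -0.388, -1],
    [[0.457, 0.95, 0], -0.388, -1],
    [[0.457, 0.95, 0], -0.388, -1],
    [[0.457, 0.95, 0], -0.388, -1],
    [[0.457, 0.95, 0], -0.388, -1],
    [[0.457, 0.95, 0], -0.388, -1],
    [[0.457, 0.95, 0], -0.388, -1],
    [[0.457, 0.95, 0], -0.388, -1],
    [[0.457, 0.95, 0], -0.388, -1],
    [[0.457, 0.95, 0], -0.388, -1],
    [[0.457, 0.95, 0], -0.388, -1],
    [[0.457, 0.95, 0], -0.388, -1],
    [[0.457, 0.95, 0], -0.388, -1],
    [[0.457, 0.95, 0], -0.388, -1],
    [[0.457, 0.95, 0], -0.388, -1],
    [[0.457, 0.95, 0], -0.388, -1],
    [[0.457, 0.95, 0], -0.388, -1],
    [[0.457, 0.95, 0], -0.388, -1],
    [[0.457, 0.95, 0], -0.388, -1]
  ]
}}

```text
t: 3.07
eef_pos: [516.2, -4.8, 404.9]
tcp_rot: [3.142, -0.0, -0.225]
ft_force: [0.3, -0.0, -0.4]
opening: 0.006
grip_force: 0.0
```

```bash
python3 - <<'E'
from h import *
p=read_camera("wrist"); cv2.imwrite("pics/w1.png",p["image"][:,:,::-1])
print(search_frame("cover_bar",p)); print({k:p[k] for k in p if k!="image"})
E
```

```text
[{'at': [285.9, 171.5], 'confidence': 0.86}]
{'fx': 309.70691628693146, 'fy': 309.70691628693146, 'cx': 320.9758833310331, 'cy': 198.70256284393346, 'rvec': array([-1.84691838,  2.31885124,  0.29974306]), 'tvec': array([111.10309475, 459.216355  , 520.07946319]), 'shot': 4}
```

View pics/w1.png

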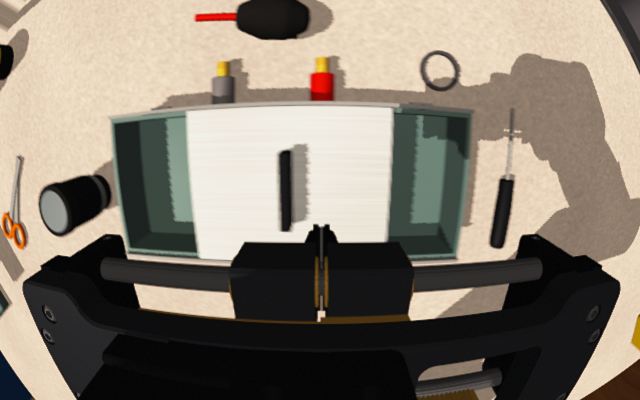

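The wrist view shows the bar from (286,150) to (286,231) and the red sleeve at (321,85). The closed fingers at (321,240) are on the -y side of the bar.

```bash
cat >> h.py <<'E'
def wun(p,uv,z):
    K=np.array([[p["fx"],0,p["cx"]],[0,p["fy"],p["cy"]],[0,0,1.]])
    q=cv2.fisheye.undistortPoints(np.array([[uv]],float),K,np.zeros(4))[0,0]
    return unproj(dict(p,fx=1,fy=1,cx=0,cy=0),q,z)
yaw=-0.2235
EX=np.array([np.cos(yaw),np.sin(yaw)]);EY=np.array([-EX[1],EX[0]])
def tobox(w,c): d=np.array(w)[:2]-c; return np.round([d@EX,d@EY],1)
E
python3 - <<'E'
from h import *
p=read_camera("wrist")
for u,z in(((286,150),96),((286,231),96),((280,190),96),((292,190),96),((110,117),66),((471,110),66),((458,258),66),((129,250),66),((187,107),72),((393,106),72)):
    w=wun(p,u,z)[:2]; print(u,np.round(w,1),tobox(w,[524,30]))
q=read_camera("top")
for u in((250.3,183.3),(402.7,220),(389.3,283.3),(235,246)):
    w=unproj(q,u,66)[:2];print(np.round(w),tobox(w,[524,30]))
for u in((190+300/3,165+85/3),(190+540/3,165+143/3),(190+497/3,165+332/3),(190+256/3,165+272/3)):
    w=unproj(q,u,72)[:2];print(np.round(w),tobox(w,[524,30]))
E
```

```text
(286, 150) [566.8  19.7] [44.  -0.5]
(286, 231) [488.6  39.6] [-36.7   1.5]
(280, 190) [530.6  34.8] [5.4 6.1]
(292, 190) [528.   23.4] [ 5.4 -5.5]
(110, 117) [660.8 225.1] [ 90.1 220.5]
(471, 110) [ 567.9 -183.6] [  90.2 -198.6]
(458, 258) [ 395.5 -147.3] [ -86.  -201.4]
(129, 250) [493.3 259.7] [-80.8 217.2]
(187, 107) [636.8 116.1] [ 90.9 108.9]
(393, 106) [586.1 -93.2] [  87.9 -106.4]
[656. 218.] [ 87.3 213. ]
[ 563. -185.] [  85.9 -201.3]
[ 397. -150.] [ -83.7 -203.6]
[490. 255.] [-82.7 212.3]
[630. 113.] [ 85.3 104. ]
[581. -98.] [  84.4 -112.5]
[417. -62.] [ -84.4 -113. ]
[466. 149.] [-82.5 102.8]
```

Request:
{"name": "move_arm", "arguments": {
  "commands": [
    [[0, 0, -0.9], 0, -1],
    [[0, 0, -0.9], 0, -1],
    [[0, 0, -0.9], 0, -1],
    [[0, 0, -0.9], 0, -1],
    [[0, 0, -0.9], 0, -1],
    [[0, 0, 0], 0, -1],
    [[0.052, 0.228, 0], 0, -1],
    [[0.052, 0.228, 0], 0, -1],
    [[0.052, 0.228, 0], 0, -1],
    [[0.052, 0.228, 0], 0, -1],
    [[0.052, 0.228, 0], 0, -1],
    [[0.052, 0.228, 0], 0, -1],
    [[0.052, 0.228, 0], 0, -1],
    [[0.052, 0.228, 0], 0, -1]
  ]
}}

```text
t: 4.43
eef_pos: [528.4, 49.1, 270.1]
tcp_rot: [3.142, -0.001, -0.224]
ft_force: [-0.5, -3.8, 3.0]
opening: 0.005
grip_force: 1.7
```

Request:
{"name": "move_arm", "arguments": {
  "commands": [
    [[0.052, 0.228, 0], 0, -1],
    [[0.052, 0.228, 0], 0, -1],
    [[0.052, 0.228, 0], 0, -1],
    [[0.052, 0.228, 0], 0, -1],
    [[0.052, 0.228, 0], 0, -1],
    [[0.052, 0.228, 0], 0, -1],
    [[0.052, 0.228, 0], 0, -1],
    [[0.052, 0.228, 0], 0, -1],
    [[0.052, 0.228, 0], 0, -1],
    [[0.03, 0.13, 0], 0, -1],
    [[0.03, 0.13, 0], 0, -1],
    [[0.0, 0.0, 0], 0, -1]
  ]
}}

```text
t: 5.43
eef_pos: [544.1, 118.4, 269.6]
tcp_rot: [-3.141, 0.0, -0.224]
ft_force: [0.6, 0.8, -0.0]
opening: 0.004
grip_force: 0.0
```

Request:
{"name": "move_arm", "arguments": {
  "commands": [
    [[0.015, 0.065, 0], 0, -1],
    [[0.015, 0.065, 0], 0, -1],
    [[0.015, 0.065, 0], 0, -1],
    [[0, 0, 0], 0, -1]
  ]
}}

```text
t: 5.77
eef_pos: [545.3, 123.7, 269.6]
tcp_rot: [3.141, 0.001, -0.224]
ft_force: [-0.4, -0.9, -1.4]
opening: 0.003
grip_force: 0.4
```

Request:
{"name": "move_arm", "arguments": {
  "commands": [
    [[0.015, 0.065, 0], 0, -1],
    [[0.015, 0.065, 0], 0, -1],
    [[0, 0, 0], 0, -1]
  ]
}}

```text
t: 6.02
eef_pos: [546.0, 126.3, 269.6]
tcp_rot: [3.139, 0.002, -0.223]
ft_force: [-3.2, -16.4, 2.0]
opening: 0.002
grip_force: 8.1
```

Request:
{"name": "move_arm", "arguments": {
  "commands": [
    [[-0.1, -0.4, 0], 0, -1],
    [[0, 0, 0.9], 0, -1],
    [[0, 0, 0.9], 0, -1],
    [[0, 0, 0.9], 0, -1],
    [[-0.4, -0.6, 0], 0, -1],
    [[-0.4, -0.6, 0], 0, -1],
    [[-0.4, -0.6, 0], 0, -1],
    [[-0.4, -0.6, 0], 0, -1],
    [[-0.4, -0.6, 0], 0, -1],
    [[-0.4, -0.7, 0], 0, -1],
    [[0, 0, 0], 0, -1],
    [[0, 0, 0], 0, -1]
  ]
}}

```text
t: 7.02
eef_pos: [471.1, 3.7, 351.1]
tcp_rot: [-3.141, -0.001, -0.226]
ft_force: [0.9, 0.3, 0.5]
opening: 0.01
grip_force: 0.0
```

```bash
python3 - <<'E'
from h import *
p=read_camera("wrist"); cv2.imwrite("pics/w2.png",p["image"][:,:,::-1])
np.save("w2.npy",{k:p[k] for k in p if k!="image"},allow_pickle=True)
for k,z in(("red_lever",56),("red_tip",56),("red_pivot",56),("cover_bar",96)):
  for a in search_frame(k,p)[:2]: print(k,a["at"],a["confidence"],wun(p,a["at"],z)[:2])
E
```

```text
red_tip [345.9, 158.2] 0.88 [502.87536083 -25.75213752]
red_pivot [325.6, 133.8] 0.6 [528.2216196  -12.85908837]
cover_bar [180.6, 150.0] 0.88 [547.33622519 104.46651492]
```

View pics/w2.png

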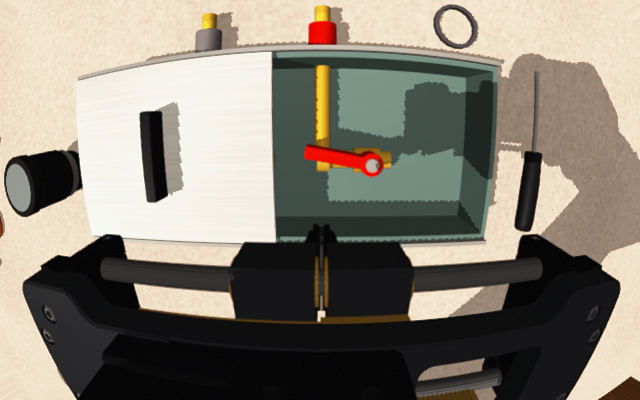

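The cover is fully aside, with the bar at (152,157), and the red lever is bare: hub (372,164), tip (306,152). The red pipe rises at x≈323.

```bash
python3 - <<'E'
from h import *
p=np.load("w2.npy",allow_pickle=True).item()
for n,u,z in(("hub",(372,164),56),("tip",(306,152),56),("bar",(152,157),96),("nearR",(485,242),66),("farR",(499,64),66),("covedge",(273,150),72)):
    w=wun(p,u,z)[:2]; print(n,np.round(w,1),tobox(w,[529,38]))
H=wun(p,(372,164),56)[:2]
t=env.state()["eef_pos"][:2]; print("tcp rel hub",tobox(t,H), "hub rel -> box centre", H+15*EX+90*EY)
for th in np.linspace(.1,1.6,9):
    u=np.array([np.sin(th),np.cos(th)]);n=np.array([u[1],-u[0]])
    hw=10*abs(n[0])+12*abs(n[1])
    b=44*u-(6+hw)*n; print(round(th,2),np.round(b,1),np.round(H+b[0]*EX+b[1]*EY,1))
E
```

```text
hub [492.6 -47.9] [-16.5 -91.8]
tip [516.3   7.8] [ -5.7 -32.3]
bar [549.3 133.4] [-1.3 97.5]
nearR [ 391.  -150.5] [ -92.8 -214.4]
farR [ 564.8 -190.3] [  85.5 -214.7]
covedge [526.   33.5] [-1.9 -5.1]
tcp rel hub [-32.1  46.9] hub rel -> box centre [527.17804988  36.5660601 ]
0.1 [-12.7  45.5] [490.3  -0.7]
0.29 [-5.7 47.6] [ 4.976e+02 -2.000e-01]
0.48 [ 2.  48.4] [505.3  -1.1]
0.66 [10.3 47.8] [513.2  -3.6]
0.85 [18.8 45.3] [521.   -7.9]
1.04 [27.  40.8] [528.  -14.1]
1.23 [34.4 34.4] [533.8 -22. ]
1.41 [40.4 26.1] [537.8 -31.4]
1.6 [44.5 17. ] [539.8 -41.2]
```

Request:
{"name": "move_arm", "arguments": {
  "commands": [
    [[0, 0, -0.8], 0, -1],
    [[0, 0, -0.8], 0, -1],
    [[0, 0, -0.8], 0, -1],
    [[0, 0, -0.8], 0, -1],
    [[0, 0, -0.5], 0, -1],
    [[0, 0, -0.25], 0, -1],
    [[0, 0, 0], 0, -1],
    [[0.21, -0.05, 0], 0, -1],
    [[0.21, -0.05, 0], 0, -1],
    [[0.21, -0.05, 0], 0, -1],
    [[0.12, 0.01, 0], 0, -1],
    [[0.12, 0.01, 0], 0, -1],
    [[0.13, -0.015, 0], 0, -1],
    [[0.13, -0.015, 0], 0, -1]
  ]
}}

```text
t: 8.43
eef_pos: [505.3, -0.3, 232.3]
tcp_rot: [3.141, 0.001, -0.224]
ft_force: [-3.8, 0.7, 0.3]
opening: 0.006
grip_force: 1.5
```

Contact is about 4 N, as expected for the lever. I'll continue the arc.

Request:
{"name": "move_arm", "arguments": {
  "commands": [
    [[0.13, -0.045, 0], 0, -1],
    [[0.13, -0.045, 0], 0, -1],
    [[0.13, -0.075, 0], 0, -1],
    [[0.13, -0.075, 0], 0, -1],
    [[0.117, -0.105, 0], 0, -1],
    [[0.117, -0.105, 0], 0, -1],
    [[0.097, -0.132, 0], 0, -1],
    [[0.097, -0.132, 0], 0, -1],
    [[0.067, -0.157, 0], 0, -1],
    [[0.067, -0.157, 0], 0, -1],
    [[0.033, -0.163, 0], 0, -1],
    [[0.033, -0.163, 0], 0, -1],
    [[0, 0, 0], 0, -1]
  ]
}}

```text
t: 9.52
eef_pos: [540.0, -42.0, 232.3]
tcp_rot: [3.141, -0.001, -0.225]
ft_force: [-0.1, 0.5, -0.4]
opening: 0.007
grip_force: 0.0
```

Request:
{"name": "move_arm", "arguments": {
  "commands": [
    [[-0.015, -0.065, 0], 0, -1],
    [[-0.015, -0.065, 0], 0, -1],
    [[0, 0, 0], 0, -1]
  ]
}}

```text
t: 9.77
eef_pos: [539.0, -45.2, 232.5]
tcp_rot: [3.142, -0.001, -0.224]
ft_force: [1.0, 0.8, 0.1]
opening: 0.002
grip_force: 0.3
```

Request:
{"name": "move_arm", "arguments": {
  "commands": [
    [[-0.015, -0.065, 0], 0, -1],
    [[-0.015, -0.065, 0], 0, -1],
    [[0, 0, 0], 0, -1]
  ]
}}

```text
t: 10.02
eef_pos: [538.5, -47.0, 232.5]
tcp_rot: [-3.138, -0.002, -0.225]
ft_force: [9.6, 25.6, -0.4]
opening: 0.005
grip_force: 13.4
```

The lever is hard against its stop at 26 N. Next I back off in +y, raise the arm and look.

Request:
{"name": "move_arm", "arguments": {
  "commands": [
    [[0.06, 0.25, 0], 0, -1],
    [[0.06, 0.25, 0], 0, -1],
    [[0, 0, 0.4], 0, -1],
    [[0, 0, 0.9], 0, -1],
    [[0, 0, 0.9], 0, -1],
    [[0, 0, 0.9], 0, -1],
    [[0, 0, 0.9], 0, -1],
    [[-0.8, 0, 0.5], 0, -1],
    [[-0.8, 0, 0], 0, -1],
    [[-0.8, 0, 0], 0, -1],
    [[0, 0, 0], 0, -1],
    [[0, 0, 0], 0, -1]
  ]
}}

```text
t: 11.02
eef_pos: [469.0, -33.8, 367.7]
tcp_rot: [3.141, -0.001, -0.224]
ft_force: [-0.1, -0.6, -0.1]
opening: 0.006
grip_force: 0.0
```

```bash
python3 - <<'E'
from h import *
p=read_camera("wrist"); cv2.imwrite("pics/w3.png",p["image"][:,:,::-1])
for k,z in(("red_tip",56),("cover_bar",96)):
  for a in search_frame(k,p)[:1]: print(k,a["at"],tobox(wun(p,a["at"],z),[528,37]))
E
```

```text
red_tip [328.9, 145.4] [  5.5 -89.1]
cover_bar [156.3, 152.4] [ 7.4 66.5]
```

View pics/w3.png

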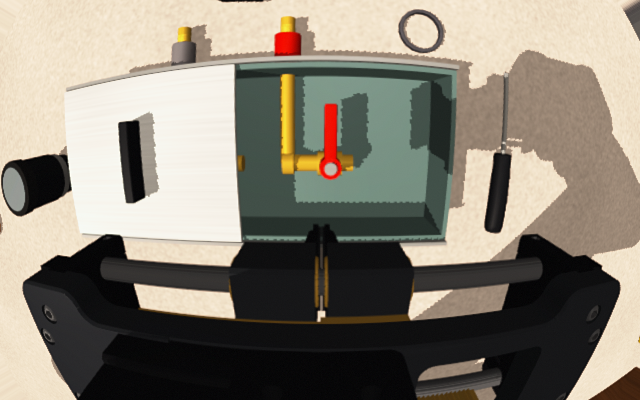

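The red lever now points straight across the valve body, from hub (330,168) to tip (331,105). The cover is still aside, with the bar at (131,160), and the arm is clear.

```bash
python3 -c "
from cell import env
print(env.job_done())"
```

```text
the job is handed in; nothing more can be done
None
```

I slid the cover to its stop away from the red sleeve and pushed the red lever round to its stop. The arm is clear and touching nothing, and the job is handed in; no verdict came back.

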